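# Slide the sample-window carrier along the guide rail into the corner pocket

### The arm

A 6-joint arm with a two-finger parallel gripper is mounted at the origin on the work surface. World frame = base frame: x ahead of the robot, y to its left, z up, the work surface at z = 0. Lengths are in mm, angles in degrees, forces in N, time in s.
With the tool pointing down it reaches from about 250 to 800 mm from the base axis. Payload 3.9 kg.
Tool frame: the origin (TCP) lies at the very end of the fingers, on their centre line; the grasp point (between the pads) lies 19 mm behind it; z points along the fingers, x is the direction in which the jaws open and shut, and the axes are right-handed (so a half turn about z gives the same grasp; the last joint's range is limited). The gripper opens to 85 mm and grips with 20 to 120 N. Pads are 22 mm wide; open, the fingers measure 114 mm over their backs; the gripper's body (76 mm by 85 mm) begins 54 mm behind the grasp point. The pads swing forward as they close: fully open they stand 13 mm farther back than shut.
Start: joints at [73.51, 14.897, -7.913, 67.191, 0, 90], TCP at [149.013, 503.399, 231.304] pointing down, gripper open.
Joint ranges: [-159.42, 159.42], [-47.68, 98.78], [-73.54, 78.23], [-108.79, 121.32], [-90, 84.71], [-180, 180]. Speed limits (degrees/s): [147.25, 147.25, 180, 180, 180, 180].

### API

Orientations are given as [roll, pitch, yaw] about the fixed x, y, z axes, in that order (R = Rz(yaw) Ry(pitch) Rx(roll)).
In Python, from plant import state, cams, robot gives the robot as it stands. The module is installed in compiled form; this text tells all that it offers.
- The arm moves only by the tool move_arm, never from a script. Its argument "series" is a list of rows, each an object with "slide": the shift along the tool's x, y, z in m, a list of three; "angular": the turn, a rotation vector about the tool's x, y, z in degrees, a list of three; "grip": the closure in counts, from 0 (fully open) to 255 (shut). In form: [{"slide": [x, y, z], "angular": [ax, ay, az], "grip": grip}, ...]. A call has 1 to 20 rows; each row is the pose to reach, as a shift and turn from the pose commanded when the call began, along the tool's axes at that moment; what a row does not reach only later rows make up. A row lasts 1/10 s, in which the tool goes at most 50 mm and 8.59 degrees, less where a joint would pass 70% of its speed; a pose out of reach is approached as far as the arm can. A call with a gripper value outside its range is refused whole. The fingers move at their own pace and stop on an object; "newtons" is the grip in N (left out, the last holds). Time passes only in rows, so rows that repeat a pose let the fingers close. It gives the time, the measured TCP pose, the force and the opening at its end, in the units of the state.
- state(): the state, without advancing time (a new reading comes with each control period).
- cams.read_camera(name): name is "scene" or "top" or "wrist"; returns the picture (400x640x3 uint8, blue, green, red); there is no depth.
- cams.get_calibration(name): a dict with "fx", "fy", "cx", "cy" (pixels), "xyz" and "rotation" of the camera in the world; the wrist camera has in their place "hand_eye" (4x4, takes a point from camera to tool coordinates, whose origin is the TCP and whose axes are the tool frame's). Camera axes: x right, y down, z forward; pixel columns grow to the right and rows downward; lengths in mm; the calibration is good to about 2 mm. The wrist camera is an equidistant fisheye: a pixel r from the principal point sees the ray r / f radians off the axis. A picture is of the moment at which its call begins: read the wrist's pose just before it. get_calibration takes no time and is no camera call.
- robot.finish_job(): hands the job in, once; it reports no verdict.
The state is a dict: "time": time; "joint_positions": joint angles; "dq": joint speeds; "tau": joint torques, N m; "tcp_pos": TCP position; "orientation": TCP orientation; "wrist_force": force on the tool from outside, world axes, zero at the start; "moment": the same for the moment, N m; "finger_gap": opening from 0.0 (shut) to 1.0 (fully open).
Only numpy, scipy, OpenCV 4.12 (cv2) and the standard library are available. Lean on these libraries where they do the work, as an engineer would, in place of code of your own. Each camera call takes 0.05 s, during which the arm holds its last target.

### The job

On the loading stage lies a loose sample-window carrier (a flat rectangular metal block with a round glass window in its top). With the fingertips only, push it across the plate until it lies flat and square against the guide rail, then, keeping it on the rail, slide it along into the corner pocket until it is fully home against the end stop, and take the hand away. Do not lift or tip the carrier, and leave the bottle, beaker, brass collar and screwdriver where they are.

Things in the scene. Friction and masses are not known exactly. Their poses are not given: they have to be found in the camera images.
- carrier: Loose sample-window carrier: aluminium block 36 mm (its x) by 54 mm (its y) by 16 mm high, about 0.085 kg, with a round dark-rimmed glass window flush in its top. Origin: centre of its underside, z up. Starts flat on the stage plate, clear of the rail, its y axis within 0.5 rad of the stage's y; its centre then lies 42 to 72 mm short of home across and 113 to 193 mm short along the rail.
- stage: Fixed loading stage, placed and turned differently each time. Origin on the bench under the plate's centre, z up; y runs along the rail towards the pocket, x across the plate towards the rail. Dark grey plate 160 mm (x) by 300 mm (y), top 8 mm above the bench. A grey measuring head 48 mm high (x -20 to +80, y +151 to +206 mm) stands beyond the end stop.
- rail (a point): Middle of the top inner edge of the straight steel guide rail: x = +60, y = 0, z = +22 mm of the stage. The rail is 20 mm thick, stands 14 mm above the plate (2 mm lower than the carrier's top) and runs the plate's whole length.
- stop (a point): Top inner edge of the steel end stop that closes the pocket: x = +42, y = +130, z = +22 mm of the stage. The stop is 20 mm thick, runs from the rail to the lip and stands 14 mm above the plate.
- lip (a point): Top inner edge of the short steel lip where its straight part begins: x = +21, y = +85, z = +22 mm of the stage. Lip 12 mm thick, parallel to the rail, running on to the end stop; before that its mouth flares away from the rail, to x = +10 mm at y = +73 mm. Rail, stop and lip make the corner pocket: 39 mm wide, 45 mm deep, open towards the stage's -y.
- home (a point): Where the centre of the carrier's underside lies when fully home, touching rail and end stop: x = +42, y = +103, z = +8 mm of the stage; axes as the stage's. In this frame a square carrier's x is minus its gap to the rail, its y minus its gap to the stop. When home its rear end stands 9 mm out of the straight part of the pocket, so a fingertip can push it from behind.
- bottle: Bystander: white plastic bottle, 50 mm in diameter, 85 mm high, on the bench beyond the rail. Origin: centre of its underside.
- beaker: Bystander: white ceramic beaker, 60 mm in diameter, 60 mm high, on the bench beyond the rail. Origin: centre of its underside.
- collar: Bystander: loose brass collar, 34 mm outside diameter, 12 mm high, lying on the stage plate in front of the lip (about x = -49, y = +110 mm of the stage). Origin: centre of its underside.
- driver: Bystander: screwdriver 150 mm long, lying on the bench on the near side of the stage. Its x axis runs along its length.
There are look-alikes about, which are no part of the job. There is more than one size of the carrier; the job needs the middle-sized.

How it is judged:
By the outcome, as a careful person would: the job done as asked, in the order asked, and still so for the second after the job is handed in, with the robot touching nothing.
It also fails if it takes over 54 s, if anything falls off the work surface, if the arm or the gripper's body presses on something with over 40 N, if the wrist force passes 120 N, or if a joint passes its speed limit or range.

## Working session

There is one attempt and no reset: what is moved stays moved. The work goes in short steps, Python scripts to look and compute and a tool call to move; the robot and the scene stay as the last step left them, time stands still between calls to the robot, and variables do not carry over. Pictures are saved under pics/ and viewed, and the job is handed in when it is done.

Besides the shell and the picture viewer there is one more tool, called as a command line: name --argument value ..., lists and objects as JSON in quotes. move_arm: Moves the arm, as the interface text tells. Its arguments: {"type":"object","properties":{"series":{"type":"array","items":{"type":"object","properties":{"slide":{"type":"array","items":{"type":"number"}},"angular":{"type":"array","items":{"type":"number"}},"grip":{"type":"number"}}}},"newtons":{"type":"number"}},"required":["series"]}

```bash
mkdir -p pics
python3 - <<'E'
from plant import state,cams,robot
import cv2
print(state())
for n in ["scene","top","wrist"]:
    print(n,cams.get_calibration(n))
for n in ["scene","top","wrist"]:
    cv2.imwrite(f"pics/{n}0.png",cams.read_camera(n))
E
```

```text
{'time': 0.0, 'joint_positions': array([ 7.35089033e+01,  1.49353042e+01, -7.98590793e+00,  6.71902812e+01,
       -1.41279628e-03,  9.00003411e+01]), 'dq': array([ 0.01924052, -0.01755536,  0.07356118,  0.05269178,  0.08536018,
        0.00243386]), 'tau': array([ 8.22521397e-04, -4.05681145e+01,  2.53922528e+01,  1.89245230e-02,
       -9.54476468e-05,  1.92246944e-06]), 'tcp_pos': array([148.84357323, 502.74653071, 230.46784446]), 'orientation': array([1.79998587e+02, 1.11493356e-01, 7.35085621e+01]), 'wrist_force': array([ 0.1118269 , -0.10666007, -0.06483294]), 'moment': array([-0.00852183,  0.00654445, -0.01778037]), 'finger_gap': 1.004429132046453}
scene {'fx': 421.56682738474933, 'fy': 421.56682738474933, 'cx': 323.94390875663004, 'cy': 200.34944562479353, 'xyz': array([1081.71889293, -150.3492457 ,  532.91454415]), 'rotation': array([-131.00730087,    0.14908146,   79.47266871])}
top {'fx': 520.2943578874803, 'fy': 520.2943578874803, 'cx': 319.31463206086903, 'cy': 198.9053979890346, 'xyz': array([406.33185701, -45.45274973, 980.33557703]), 'rotation': array([-1.71804961e+02, -1.70485064e-01, -9.08792048e+01])}
wrist {'fx': 309.70691628693146, 'fy': 309.70691628693146, 'cx': 319.6238258028488, 'cy': 200.05212706172819, 'hand_eye': array([[ 9.99999942e-01,  7.90462465e-06, -3.41489258e-04,
         5.48923099e-01],
       [ 8.51159566e-05,  9.62430776e-01,  2.71527152e-01,
        -6.85304990e+01],
       [ 3.30806091e-04, -2.71527166e-01,  9.62430719e-01,
        -1.42428816e+02],
       [ 0.00000000e+00,  0.00000000e+00,  0.00000000e+00,
         1.00000000e+00]])}
```

View pics/top0.png

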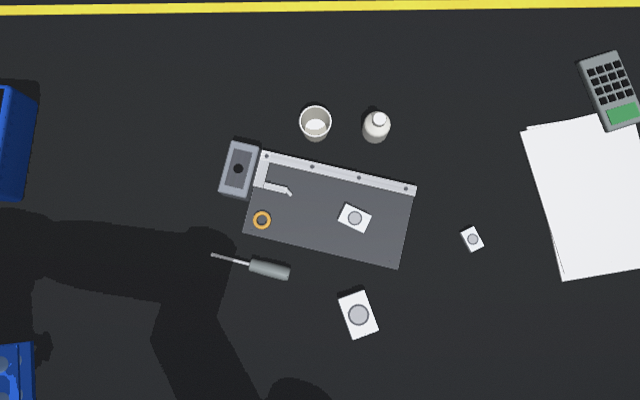

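View pics/scene0.png

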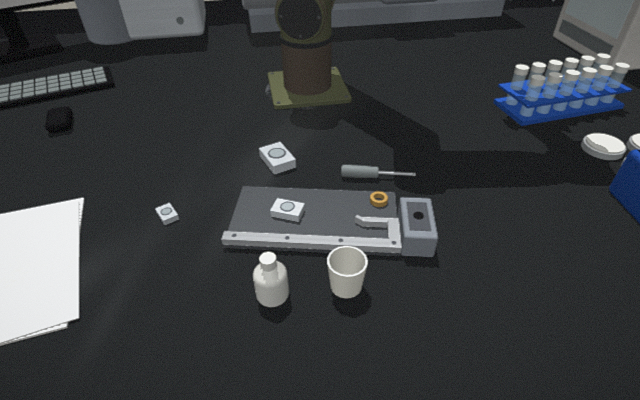

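View pics/wrist0.png

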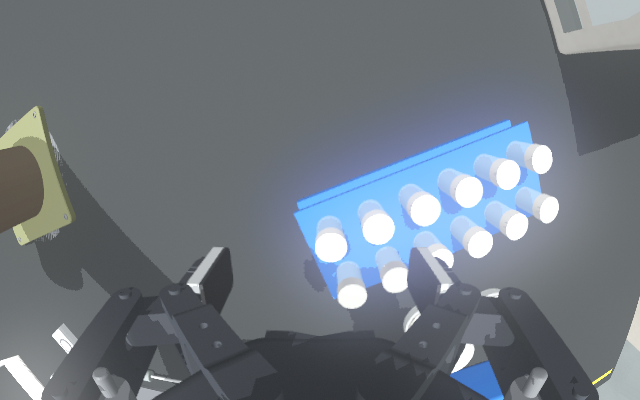

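Top view candidates for the carrier: on the plate at (354,218), larger one on the bench at (358,315), and smaller one at (473,239). By the description (on the plate, middle-sized) it is (354,218). I'll check this in a crop and measure sizes.

```bash
cat > h.py <<'E'
import numpy as np,cv2
from scipy.spatial.transform import Rotation as R
from plant import state,cams,robot
def rot(e): return R.from_euler('xyz',e,degrees=True).as_matrix()
def ray(n,px):
    c=cams.get_calibration(n); px=np.atleast_2d(np.array(px,float))
    d=np.c_[(px[:,0]-c['cx'])/c['fx'],(px[:,1]-c['cy'])/c['fy'],np.ones(len(px))]
    return c['xyz'],d@rot(c['rotation']).T
def plane(n,px,z):
    o,d=ray(n,px); return (o+d*((z-o[2])/d[:,2:]))[:,:2]
def proj(n,P):
    c=cams.get_calibration(n); P=np.atleast_2d(P); q=(P-c['xyz'])@rot(c['rotation'])
    return np.c_[c['fx']*q[:,0]/q[:,2]+c['cx'],c['fy']*q[:,1]/q[:,2]+c['cy']]
E
python3 - <<'E'
from h import *
im=cv2.imread('pics/top0.png')
cv2.imwrite('pics/top0c.png',cv2.resize(im[130:290,200:430],None,fx=3.4,fy=3.4,interpolation=cv2.INTER_CUBIC))
im2=cv2.imread('pics/scene0.png')
cv2.imwrite('pics/scene0c.png',cv2.resize(im2[180:260,210:450],None,fx=3.3,fy=3.3,interpolation=cv2.INTER_CUBIC))
g=cv2.cvtColor(im,cv2.COLOR_BGR2GRAY)
m=(g>190).astype(np.uint8)
n,l,s,c=cv2.connectedComponentsWithStats(m)
for i in range(1,n):
    if s[i,4]>30:
        cn=cv2.findContours((l==i).astype(np.uint8),0,2)[0][0]; print(c[i],s[i],cv2.minAreaRect(cn))
        
for nm,p in [('plate corners guess',[(242,232),(398,269)]),('rail outer',[(263,150),(417,187)]),]:
    print(nm,plane('top',p,8))
print(plane('top',[(354,218),(358,315),(473,239)],16))
E
```

```text
[309.20847225   5.91351245] [   0    0  640   14 5099] ((319.4867858886719, 5.513553619384766), (8.571139335632324, 639.11669921875), 89.2335433959961)
[315.0911215  124.50934579] [300 106  32  31 428] ((315.5, 121.0), (30.0, 31.0), 90.0)
[378.04773869 124.53015075] [366 112  24  24 398] ((377.9230651855469, 124.8846206665039), (21.910654067993164, 23.852108001708984), 56.30992889404297)
[588.41289805 193.15487022] [  521   113   119   168 14948] ((591.2166748046875, 195.30873107910156), (159.78126525878906, 115.2681655883789), 79.01934814453125)
[321.07227555 173.79559571] [ 253  150  164   46 1771] ((334.4037170410156, 186.40158081054688), (159.4414520263672, 37.892154693603516), 13.480889320373535)
[354.49606299 217.97112861] [338 204  33  29 381] ((354.60003662109375, 217.80003356933594), (28.621667861938477, 18.782970428466797), 26.56505012512207)
[354.37349398 217.6626506 ] [350 213  10  10  83] ((354.5, 217.5), (9.0, 9.0), 90.0)
[472.23318386 238.55156951] [461 226  23  26 223] ((472.2005920410156, 238.61778259277344), (22.346433639526367, 14.28575611114502), 61.38954162597656)
[472.11627907 238.88372093] [469 236   7   7  43] ((472.0, 239.0), (6.0, 6.0), 90.0)
[358.04842615 314.63075061] [339 290  40  50 826] ((358.0170593261719, 314.5462951660156), (42.818077087402344, 27.804588317871094), 69.775146484375)
[358.09223301 314.58252427] [350 307  17  16 206] ((358.0, 314.5), (15.0, 16.0), 90.0)
plate corners guess [[ 485.93534666   95.03894357]
 [ 412.91684705 -194.26899833]]
rail outer [[ 642.43769664   55.79509718]
 [ 566.3354622  -235.9794358 ]]
[[ 508.24791957 -114.51668293]
 [ 331.28140578 -117.38032059]
 [ 465.82135482 -334.14859914]]
```

View pics/top0c.png

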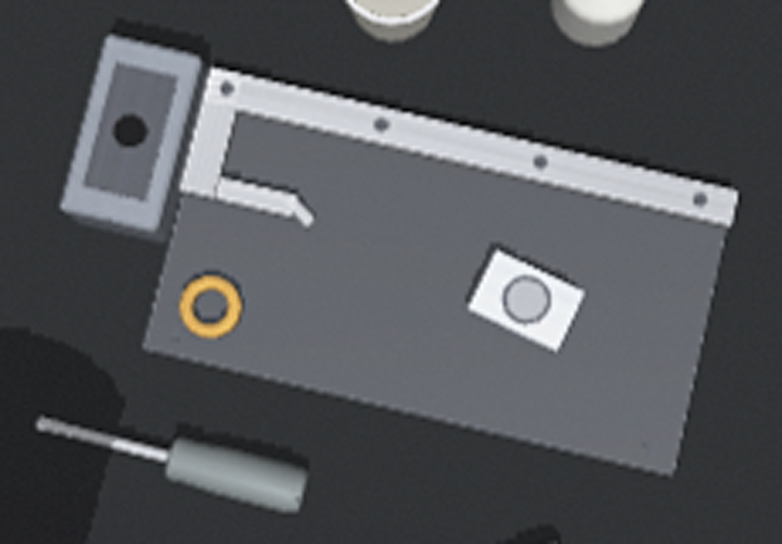

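View pics/scene0c.png

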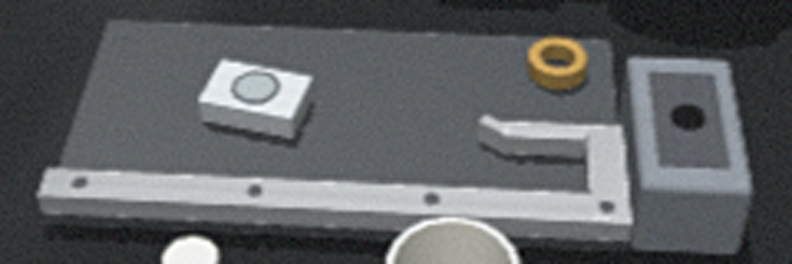

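The crop confirms it: the carrier is at (354,218) in the top view, about 53×35 mm by pixel scale, on the plate. The pocket is at upper left, near (275,180). Next I measure the edges precisely.

```bash
cat >> h.py <<'E'
def edge_pts(g,p0,p1,n=30,half=3.0,sign=0):
    """max-gradient subpixel points on profiles across segment p0-p1 (pixels)"""
    p0=np.array(p0,float);p1=np.array(p1,float);t=(p1-p0)/np.linalg.norm(p1-p0);nn=np.array([-t[1],t[0]])
    s=np.arange(-half,half+.01,.1);out=[]
    for f in np.linspace(.08,.92,n):
        q=p0+f*(p1-p0)+s[:,None]*nn
        v=cv2.remap(g,q[None,:,0].astype(np.float32),q[None,:,1].astype(np.float32),cv2.INTER_CUBIC)[0]
        d=np.gradient(cv2.GaussianBlur(v[:,None],(1,9),0)[:,0]); d=np.abs(d) if sign==0 else d*sign
        k=int(np.argmax(d)); w=np.clip(d[max(0,k-8):k+9],0,None); out.append(q[max(0,k-8):k+9].T@w/w.sum())
    return np.array(out)
def fitline(P):
    for _ in range(3):
        c=P.mean(0);u=np.linalg.svd(P-c)[2][0];r=(P-c)@[-u[1],u[0]]; P=P[np.abs(r)<=max(2*np.std(r),.3)]
    return c,u,np.std(r)
def S2W(st,p):
    x,y,a=st; a=np.deg2rad(a);p=np.atleast_2d(np.array(p,float)); q=p.copy()
    q[:,0]=x+np.cos(a)*p[:,0]-np.sin(a)*p[:,1]; q[:,1]=y+np.sin(a)*p[:,0]+np.cos(a)*p[:,1]; return q
def W2S(st,p):
    x,y,a=st;a=np.deg2rad(a);p=np.atleast_2d(np.array(p,float))-[x,y]
    return np.c_[np.cos(a)*p[:,0]+np.sin(a)*p[:,1],-np.sin(a)*p[:,0]+np.cos(a)*p[:,1]]
E
python3 - <<'E'
from h import *
xr=np.array([np.cos(np.deg2rad(-14.6)),np.sin(np.deg2rad(-14.6))])
# initial centre from plate corners
c=plane('top',[(242,232),(398,269)],8).mean(0)+80*xr
segs={'railin':((60,-145,22),(60,80,22)),'railout':((80,-145,22),(80,145,22)),'near':((-80,-145,8),(-80,145,8)),'end':((-75,-150,8),(55,-150,8)),'stop':((25,130,22),(57,130,22)),'lip':((21,90,22),(21,127,22))}
for n in ['top','scene']:
    st=[c[0],c[1],-14.6]
    g=cv2.imread(f'pics/{n}0.png',0).astype(np.float32)
    for it in range(3):
        res={}
        for k,(a,b) in segs.items():
            p=proj(n,S2W(st,[a,b])); e=edge_pts(g,p[0],p[1],half=3 if it else 5)
            cc,u,r=fitline(plane(n,e,a[2])); res[k]=(W2S(st,cc)[0],(np.rad2deg(np.arctan2(u[1],u[0]))-st[2])%180,r)
        if it==2 or 1: print(n,np.round(st,2),{k:(np.round(v[0],2).tolist(),round(v[1],2),round(v[2],2)) for k,v in res.items()})
        da=np.mean([res['railin'][1],res['railout'][1]])-90
        dx=np.mean([res['railin'][0][0]-60]); dy=np.mean([res['stop'][0][1]-130])
        if it<2:
            d=S2W([0,0,st[2]],[[dx,dy]])[0]; st=[st[0]+d[0],st[1]+d[1],st[2]+da]
E
```

```text
top [526.84 -69.78 -14.6 ] {'railin': ([59.02, -29.55], np.float64(90.26), np.float64(0.33)), 'railout': ([79.07, 2.2], np.float64(90.13), np.float64(0.14)), 'near': ([-81.0, -1.99], np.float64(90.34), np.float64(0.24)), 'end': ([-10.49, -148.38], np.float64(0.29), np.float64(0.28)), 'stop': ([41.01, 131.59], np.float64(0.51), np.float64(0.26)), 'lip': ([19.44, 108.71], np.float64(90.29), np.float64(0.28))}
top [526.29 -67.99 -14.41] {'railin': ([59.78, -35.38], np.float64(90.17), np.float64(0.26)), 'railout': ([80.14, 8.67], np.float64(90.16), np.float64(0.1)), 'near': ([-79.98, -0.5], np.float64(90.09), np.float64(0.3)), 'end': ([-10.45, -149.94], np.float64(0.11), np.float64(0.26)), 'stop': ([40.97, 129.87], np.float64(0.16), np.float64(0.27)), 'lip': ([20.74, 108.49], np.float64(89.87), np.float64(0.31))}
top [526.05 -68.07 -14.25] {'railin': ([59.94, -32.79], np.float64(89.95), np.float64(0.3)), 'railout': ([80.38, 7.3], np.float64(90.01), np.float64(0.11)), 'near': ([-79.79, -0.49], np.float64(89.95), np.float64(0.3)), 'end': ([-10.46, -149.78], np.float64(179.95), np.float64(0
[... 680 characters left out ...]
(90.04), np.float64(0.34)), 'near': ([-79.75, -4.67], np.float64(90.01), np.float64(0.53)), 'end': ([-6.35, -149.54], np.float64(179.95), np.float64(0.3)), 'stop': ([41.62, 129.82], np.float64(177.59), np.float64(0.11)), 'lip': ([20.77, 110.68], np.float64(92.59), np.float64(0.12))}
scene [528.14 -67.26 -14.36] {'railin': ([59.95, -34.61], np.float64(90.01), np.float64(0.39)), 'railout': ([79.65, -7.91], np.float64(90.0), np.float64(0.34)), 'near': ([-79.63, -2.59], np.float64(90.03), np.float64(0.53)), 'end': ([-5.91, -149.33], np.float64(179.86), np.float64(0.21)), 'stop': ([41.6, 129.98], np.float64(177.45), np.float64(0.11)), 'lip': ([20.96, 108.52], np.float64(91.27), np.float64(0.28))}
```

```bash
cat >> h.py <<'E'
ST=[527.1,-67.7,-14.3]
STt=[526.1,-68.1,-14.3]   # stage as the top camera sees it
def carrier(im,n='top',st=STt,z=24,near=None):
    """edge-fitted carrier pose (stage coords x,y,yaw) from its white top"""
    g=cv2.cvtColor(im,cv2.COLOR_BGR2GRAY)
    m=cv2.morphologyEx((g>160).astype(np.uint8),cv2.MORPH_CLOSE,np.ones((5,5),np.uint8))
    nn,l,s,c=cv2.connectedComponentsWithStats(m)
    i=min(range(1,nn),key=lambda i:np.linalg.norm(c[i]-near)+(1e3 if not 250<s[i,4]<900 else 0))
    r=cv2.minAreaRect(cv2.findContours((l==i).astype(np.uint8),0,2)[0][0])
    b=cv2.boxPoints(r); ls=[]
    for k in range(4):
        e=edge_pts(g.astype(np.float32),b[k],b[(k+1)%4],n=16,half=3); ls.append(fitline(W2S(st,plane(n,e,z))))
    P=[]
    for k in range(4):
        (c0,u0,_),(c1,u1,_)=ls[k],ls[(k+1)%4]; t=np.linalg.solve(np.c_[u0,-u1],c1-c0); P.append(c0+t[0]*u0)
    P=np.array(P); a=[np.rad2deg(np.arctan2(u[1],u[0])) for c,u,_ in ls]; L=[np.linalg.norm(P[k]-P[k-1]) for k in range(4)]
    # long direction: angle relative to stage y
    yaw=[((x-90+90)%180-90) if abs(((x-90+90)%180)-90)<45 else ((x+90)%180-90 if abs((x+90)%180-90)<45 else x) for x in a]
    return P.mean(0),np.round(yaw,1),np.round(L,1),P
E
python3 - <<'E'
from h import *
im=cv2.imread('pics/top0.png')
c,y,L,P=carrier(im,near=(354,218)); print('carrier stage',c,y,L); print(P.round(1))
print('window', W2S(STt,plane('top',[(354.4,217.7)],24)))
for nm,p,z in [('bottle',(378,124),80),('beaker',(315,121),60),('collar',(262,220),20),('driver',(270,269),12)]: print(nm,W2S(STt,plane('top',[p],z)))
print(W2S(ST,[[149,503]]))
E
```

```text
carrier stage [ -6.3969064 -49.6436327] [-12.6 -12.3 -12.3 -12.5] [36.  53.5 36.1 53.7]
[[ 16.9 -27.4]
 [  5.5 -79.7]
 [-29.8 -72. ]
 [-18.2 -19.5]]
window [[ -6.07992939 -49.63645361]]
bottle [[160.926027   -50.71437231]]
beaker [[145.90846456  61.49369118]]
collar [[-49.58255379 115.8299243 ]]
driver [[-133.50535654   80.06356315]]
[[-507.34718461  459.6269512 ]]
```

Stage pose is (527.1, −67.7, −14.3°), and the two cameras agree within 2 mm. The carrier is at stage (−6.4, −49.6), yaw −12.4°, and its measured size is 36.0×53.6 mm, so it is the middle one.

Plan: with the fingers shut and tool x along the stage's y, push +x onto the rail, then push +y from behind.

```bash
cat >> h.py <<'E'
def slide_to(stxy,z,yaw=75.7,ref=None,ori=None):
    """shift in tool axes (mm) + angular from ref pose (default measured) to stage xy at height z"""
    s=state(); ref=s['tcp_pos'] if ref is None else np.array(ref); ori=s['orientation'] if ori is None else ori
    Rm=rot(ori); w=np.r_[S2W(ST,[stxy])[0],z]; Rt=rot([180,0,yaw])
    return np.round(Rm.T@(w-ref),1), np.round(R.from_matrix(Rm.T@Rt).as_rotvec(degrees=True),2), w.round(1)
E
python3 - <<'E'
from h import *
print(slide_to((-70,-52),130,ref=[149.013,503.399,231.304],ori=[180,0,73.51]))
E
```

```text
(array([-494.9,  456.7,  101.3]), array([-0.  ,  0.  , -2.19]), array([ 446.4, -100.8,  130. ]))
```

move_arm --series '[{"slide": [-0.495,0.457,0.101],"angular": [0,0,-2.19],"grip": 255},{"slide": [-0.495,0.457,0.101],"angular": [0,0,-2.19],"grip": 255},{"slide": [-0.495,0.457,0.101],"angular": [0,0,-2.19],"grip": 255},{"slide": [-0.495,0.457,0.101],"angular": [0,0,-2.19],"grip": 255},{"slide": [-0.495,0.457,0.101],"angular": [0,0,-2.19],"grip": 255},{"slide": [-0.495,0.457,0.101],"angular": [0,0,-2.19],"grip": 255},{"slide": [-0.495,0.457,0.101],"angular": [0,0,-2.19],"grip": 255},{"slide": [-0.495,0.457,0.101],"angular": [0,0,-2.19],"grip": 255},{"slide": [-0.495,0.457,0.101],"angular": [0,0,-2.19],"grip": 255},{"slide": [-0.495,0.457,0.101],"angular": [0,0,-2.19],"grip": 255},{"slide": [-0.495,0.457,0.101],"angular": [0,0,-2.19],"grip": 255},{"slide": [-0.495,0.457,0.101],"angular": [0,0,-2.19],"grip": 255},{"slide": [-0.495,0.457,0.101],"angular": [0,0,-2.19],"grip": 255},{"slide": [-0.495,0.457,0.101],"angular": [0,0,-2.19],"grip": 255},{"slide": [-0.495,0.457,0.101],"angular": [0,0,-2.19],"grip": 255},{"slide": [-0.495,0.457,0.101],"angular": [0,0,-2.19],"grip": 255},{"slide": [-0.495,0.457,0.101],"angular": [0,0,-2.19],"grip": 255},{"slide": [-0.495,0.457,0.101],"angular": [0,0,-2.19],"grip": 255},{"slide": [-0.495,0.457,0.101],"angular": [0,0,-2.19],"grip": 255},{"slide": [-0.495,0.457,0.101],"angular": [0,0,-2.19],"grip": 255}]'

```text
time: 2.15
tcp_pos: [446.6, -100.2, 130.6]
orientation: [180.0, -0.0, 75.8]
wrist_force: [0.4, 0.2, 0.1]
finger_gap: -0.003
```

Run:
```python
from h import *
s=state(); print(s['joint_positions'],s['tcp_pos'],W2S(ST,[s['tcp_pos'][:2]]))
cv2.imwrite('pics/w1.png',cams.read_camera('wrist')); cv2.imwrite('pics/t1.png',cams.read_camera('top'))
print(slide_to((-70,-52),14))
```

```text
[-1.26533768e+01  1.24423711e+01 -2.73201199e+01  5.02156240e+01
  3.24598448e-03  1.56990124e+00] [ 446.60205007 -100.24571605  130.56063471] [[-69.96502009 -51.420225  ]]
(array([ -0.3,  -0.2, 116.5]), array([ 0.01, -0.  ,  0.05]), array([ 446.4, -100.8,   14. ]))
```

View pics/w1.png

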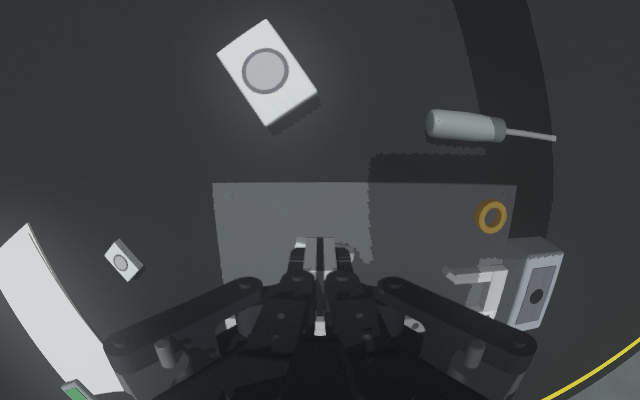

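Wrist view: the shut fingertips are near (320,245) over the plate, hiding the carrier. The collar (492,217) and driver (480,125) are clear. Descending behind the carrier.

move_arm --series '[{"slide": [-0.0005,0,0.04],"angular": [0,0,0],"grip": 255},{"slide": [-0.0005,0,0.08],"angular": [0,0,0],"grip": 255},{"slide": [-0.0005,0,0.1],"angular": [0,0,0],"grip": 255},{"slide": [-0.0005,0,0.11],"angular": [0,0,0],"grip": 255},{"slide": [-0.0005,0,0.116],"angular": [0,0,0],"grip": 255},{"slide": [-0.0005,0,0.116],"angular": [0,0,0],"grip": 255},{"slide": [-0.0005,0,0.116],"angular": [0,0,0],"grip": 255}]'

```text
time: 2.95
tcp_pos: [447.7, -101.7, 15.2]
orientation: [179.9, -0.0, 75.7]
wrist_force: [0.2, -0.2, 0.3]
finger_gap: 0.005
```

Run:
```python
from h import *
s=state(); print(s['tcp_pos'],s['orientation'],s['wrist_force'],W2S(ST,[s['tcp_pos'][:2]]))
im=cams.read_camera('top'); im2=cams.read_camera('scene')
a=cv2.resize(im[150:280,220:430],None,fx=3.8,fy=3.8,interpolation=cv2.INTER_CUBIC); cv2.imwrite('pics/t2.png',a)
cv2.imwrite('pics/s2.png',cv2.resize(im2[170:260,210:450],None,fx=3.3,fy=3.3,interpolation=cv2.INTER_CUBIC))
```

```text
[ 447.6614182  -101.66470507   15.21869799] [ 1.79887429e+02 -2.76735127e-03  7.57039751e+01] [ 0.24787781 -0.22230315  0.31535082] [[-68.58798682 -52.5335848 ]]
```

View pics/t2.png

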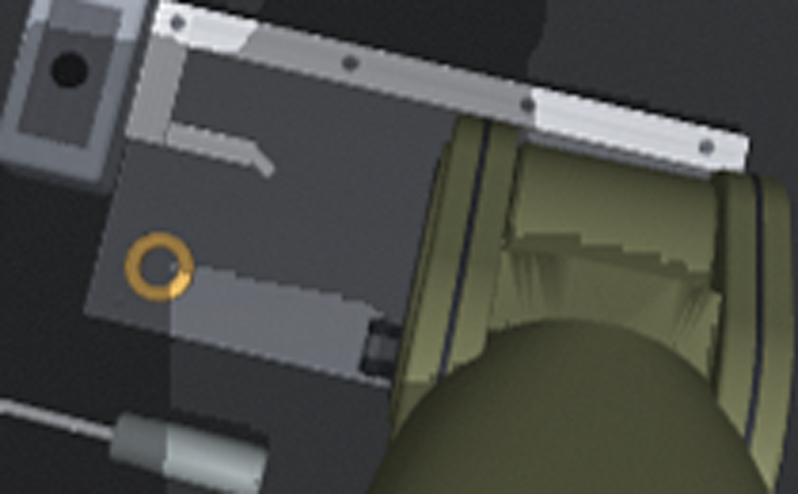

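View pics/s2.png

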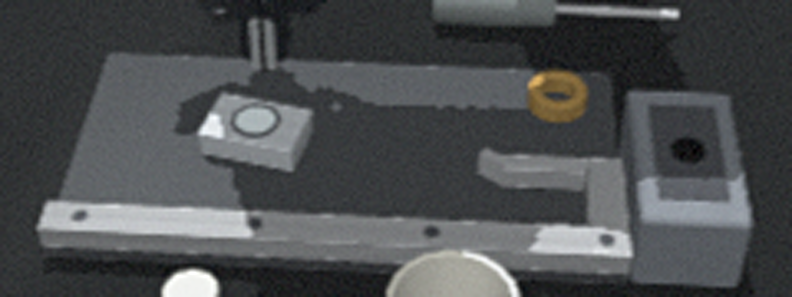

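Scene view: the fingertips are behind the carrier (crop (263,65)), about 15 mm wide, and nothing has been touched. Now pushing across, stopping just short of the rail.

move_arm --series '[{"slide": [0.002,0.008,0.001],"angular": [0,0,0],"grip": 255},{"slide": [0.002,0.018,0.001],"angular": [0,0,0],"grip": 255},{"slide": [0.002,0.028,0.001],"angular": [0,0,0],"grip": 255},{"slide": [0.002,0.034,0.001],"angular": [0,0,0],"grip": 255},{"slide": [0.002,0.038,0.001],"angular": [0,0,0],"grip": 255},{"slide": [0.002,0.042,0.001],"angular": [0,0,0],"grip": 255},{"slide": [0.002,0.046,0.001],"angular": [0,0,0],"grip": 255},{"slide": [0.002,0.05,0.001],"angular": [0,0,0],"grip": 255},{"slide": [0.002,0.054,0.001],"angular": [0,0,0],"grip": 255},{"slide": [0.002,0.058,0.001],"angular": [0,0,0],"grip": 255},{"slide": [0.002,0.062,0.001],"angular": [0,0,0],"grip": 255},{"slide": [0.002,0.066,0.001],"angular": [0,0,0],"grip": 255},{"slide": [0.002,0.07,0.001],"angular": [0,0,0],"grip": 255},{"slide": [0.002,0.074,0.001],"angular": [0,0,0],"grip": 255},{"slide": [0.002,0.074,0.001],"angular": [0,0,0],"grip": 255}]'

```text
time: 4.55
tcp_pos: [519.8, -118.0, 13.4]
orientation: [179.9, -0.0, 75.7]
wrist_force: [0.4, 1.0, 0.5]
finger_gap: 0.001
```

Run:
```python
from h import *
s=state(); print(s['tcp_pos'],s['orientation'],s['wrist_force'],W2S(ST,[s['tcp_pos'][:2]]))
im2=cams.read_camera('scene');cv2.imwrite('pics/s3full.png',im2)
cv2.imwrite('pics/s3.png',cv2.resize(im2[170:260,210:450],None,fx=3.3,fy=3.3,interpolation=cv2.INTER_CUBIC))
```

```text
[ 519.83591772 -118.01669888   13.42984913] [ 1.79930947e+02 -3.40948727e-03  7.57008271e+01] [0.41099879 1.0085517  0.47290578] [[  5.38916495 -50.55189392]]
```

View pics/s3.png

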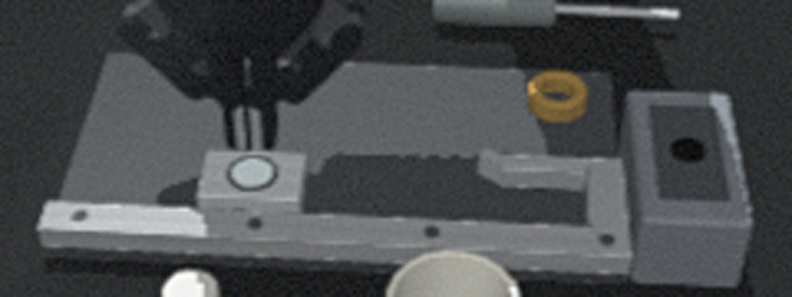

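The carrier is now parallel to the rail with about 7 mm left (its front edge is at crop row ~205, the rail edge just below). Closing gently.

move_arm --series '[{"slide": [0,0.002,0],"angular": [0,0,0],"grip": 255},{"slide": [0,0.004,0],"angular": [0,0,0],"grip": 255},{"slide": [0,0.005,0],"angular": [0,0,0],"grip": 255},{"slide": [0,0.006,0],"angular": [0,0,0],"grip": 255},{"slide": [0,0.007,0],"angular": [0,0,0],"grip": 255},{"slide": [0,0.0075,0],"angular": [0,0,0],"grip": 255},{"slide": [0,0.0075,0],"angular": [0,0,0],"grip": 255}]'

```text
time: 5.3
tcp_pos: [526.2, -119.7, 13.3]
orientation: [180.0, -0.0, 75.7]
wrist_force: [-0.2, 0.9, -0.0]
finger_gap: 0.001
```

Run:
```python
from h import *
s=state(); print(s['tcp_pos'],s['wrist_force'],W2S(ST,[s['tcp_pos'][:2]]))
```

```text
[ 526.22756436 -119.67390147   13.30570605] [-0.24628306  0.85563972 -0.02670915] [[ 11.99209849 -50.57901889]]
```

move_arm --series '[{"slide": [0,0.001,0],"angular": [0,0,0],"grip": 255},{"slide": [0,0.0015,0],"angular": [0,0,0],"grip": 255},{"slide": [0,0.002,0],"angular": [0,0,0],"grip": 255},{"slide": [0,0.002,0],"angular": [0,0,0],"grip": 255}]'

```text
time: 5.7
tcp_pos: [526.6, -119.7, 13.1]
orientation: [-179.9, -0.0, 75.7]
wrist_force: [-4.2, 1.6, 2.8]
finger_gap: 0.0
```

Run:
```python
from h import *
s=state(); print(s['tcp_pos'],s['wrist_force'],W2S(ST,[s['tcp_pos'][:2]]))
im2=cams.read_camera('scene');cv2.imwrite('pics/s4full.png',im2)
cv2.imwrite('pics/s4.png',cv2.resize(im2[190:260,220:360],None,fx=5.5,fy=5.5,interpolation=cv2.INTER_CUBIC))
```

```text
[ 526.62501766 -119.74980981   13.08591951] [-4.1881959   1.56121396  2.83677626] [[ 12.39598627 -50.55440469]]
```

View pics/s4.png

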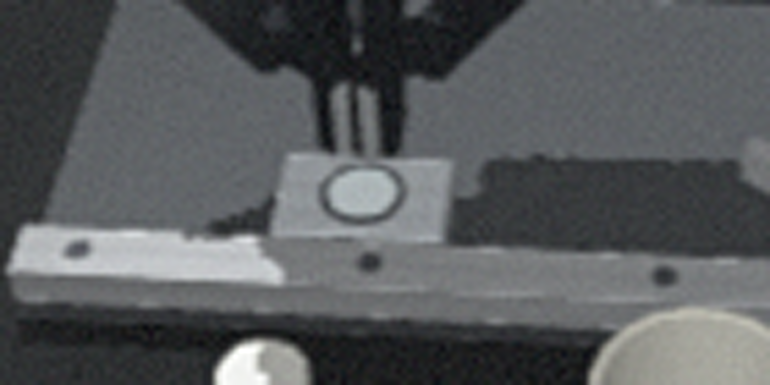

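Contact with the rail at about 4.4 N. The carrier's long edge lies flush along the rail. A slightly firmer press, then back off and go round behind it.

move_arm --series '[{"slide": [0,0.001,-0.001],"angular": [0,0,0],"grip": 255},{"slide": [0,0.0015,-0.001],"angular": [0,0,0],"grip": 255},{"slide": [0,0.0015,-0.001],"angular": [0,0,0],"grip": 255},{"slide": [0,-0.005,-0.001],"angular": [0,0,0],"grip": 255},{"slide": [0,-0.02,-0.001],"angular": [0,0,0],"grip": 255},{"slide": [-0.025,-0.022,-0.001],"angular": [0,0,0],"grip": 255},{"slide": [-0.05,-0.022,-0.001],"angular": [0,0,0],"grip": 255},{"slide": [-0.05,-0.022,-0.001],"angular": [0,0,0],"grip": 255}]'

```text
time: 6.55
tcp_pos: [495.6, -165.9, 15.0]
orientation: [179.8, 0.1, 75.5]
wrist_force: [0.8, -0.2, -0.1]
finger_gap: -0.002
```

Run:
```python
from h import *
s=state(); print(s['tcp_pos'],s['orientation'],s['wrist_force'],W2S(ST,[s['tcp_pos'][:2]]))
im2=cams.read_camera('scene');cv2.imwrite('pics/s5full.png',im2)
cv2.imwrite('pics/s5.png',cv2.resize(im2[190:260,220:360],None,fx=5.5,fy=5.5,interpolation=cv2.INTER_CUBIC))
im=cams.read_camera('top');cv2.imwrite('pics/t5.png',cv2.resize(im[150:280,220:430],None,fx=3.8,fy=3.8,interpolation=cv2.INTER_CUBIC))
# carrier corners of top in scene view
```

```text
[ 495.62820013 -165.88674668   14.97241055] [1.79756724e+02 9.12165656e-02 7.55271804e+01] [ 0.79086859 -0.16556482 -0.08804027] [[  -6.24463968 -102.91800565]]
```

View pics/s5.png

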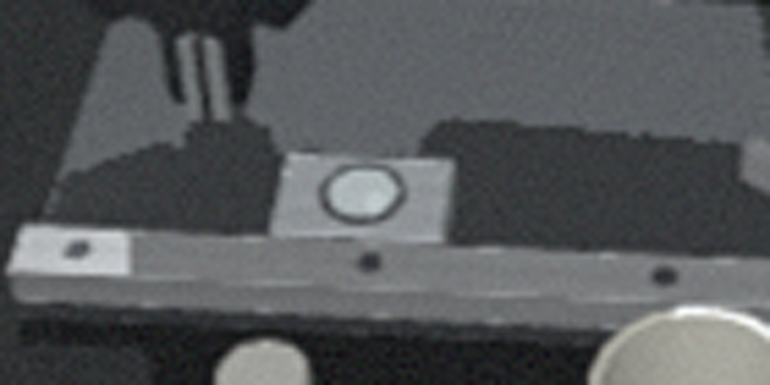

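View pics/t5.png

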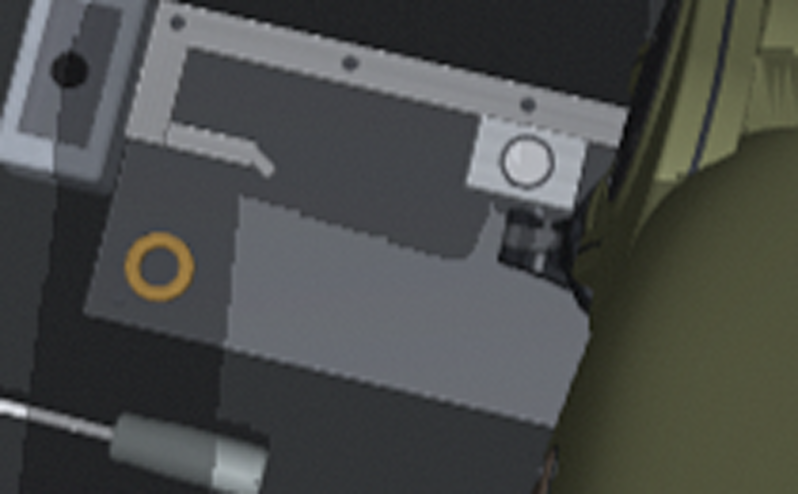

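Top view: the carrier is flush on the rail, window at crop (527,161) and its top edge along the rail line. The scene view agrees. Working out the rear push position.

Run:
```python
from h import *
print(W2S(STt,plane('top',[(527/3.8+220,161/3.8+150)],24)), W2S([528.1,-67.3,-14.3],plane('scene',[(363/5.5+220,193/5.5+190)],24)))
print(slide_to((41,-98),13.5)); print(state()['joint_positions'])
```

```text
[[ 41.9628887  -46.83858318]] [[ 42.02014598 -44.57633376]]
(array([ 3. , 47.7,  1.4]), array([ 0.17, -0.01, -0.07]), array([ 542.6, -172.8,   13.5]))
[-1.83028146e+01  2.53698452e+01 -2.82278295e+01  3.62316502e+01
  2.05953719e-02 -3.93535479e+00]
```

move_arm --series '[{"slide": [0,0.015,0.001],"angular": [0,0,0],"grip": 255},{"slide": [0,0.03,0.001],"angular": [0,0,0],"grip": 255},{"slide": [0,0.042,0.001],"angular": [0,0,0],"grip": 255},{"slide": [0,0.047,0.001],"angular": [0,0,0],"grip": 255},{"slide": [0,0.047,0.001],"angular": [0,0,0],"grip": 255},{"slide": [0,0.047,0.001],"angular": [0,0,0],"grip": 255}]'

```text
time: 7.25
tcp_pos: [539.4, -174.2, 13.2]
orientation: [-180.0, -0.0, 75.7]
wrist_force: [0.1, 0.6, -0.9]
finger_gap: -0.002
```

Run:
```python
from h import *
s=state(); print(s['tcp_pos'],s['orientation'],s['wrist_force'],W2S(ST,[s['tcp_pos'][:2]]))
```

```text
[ 539.39043791 -174.16442753   13.15777078] [-1.79956255e+02 -7.21162241e-03  7.57329023e+01] [ 0.08361362  0.60385523 -0.87741872] [[  38.20623617 -100.12997909]]
```

move_arm --series '[{"slide": [0.006,0.0025,0],"angular": [0,0,0],"grip": 255},{"slide": [0.013,0.0025,0],"angular": [0,0,0],"grip": 255},{"slide": [0.017,0.0025,0],"angular": [0,0,0],"grip": 255},{"slide": [0.02,0.0025,0],"angular": [0,0,0],"grip": 255},{"slide": [0.023,0.0025,0],"angular": [0,0,0],"grip": 255},{"slide": [0.027,0.0025,0],"angular": [0,0,0],"grip": 255},{"slide": [0.031,0.0025,0],"angular": [0,0,0],"grip": 255},{"slide": [0.035,0.0026,0],"angular": [0,0,0],"grip": 255},{"slide": [0.039,0.0027,0],"angular": [0,0,0],"grip": 255},{"slide": [0.043,0.0028,0],"angular": [0,0,0],"grip": 255},{"slide": [0.047,0.0029,0],"angular": [0,0,0],"grip": 255},{"slide": [0.051,0.003,0],"angular": [0,0,0],"grip": 255},{"slide": [0.055,0.0031,0],"angular": [0,0,0],"grip": 255},{"slide": [0.059,0.0032,0],"angular": [0,0,0],"grip": 255},{"slide": [0.063,0.0033,0],"angular": [0,0,0],"grip": 255},{"slide": [0.067,0.0034,0],"angular": [0,0,0],"grip": 255},{"slide": [0.071,0.0035,0],"angular": [0,0,0],"grip": 255},{"slide": [0.075,0.0036,0],"angular": [0,0,0],"grip": 255},{"slide": [0.079,0.0037,0],"angular": [0,0,0],"grip": 255},{"slide": [0.079,0.0037,0],"angular": [0,0,0],"grip": 255}]'

```text
time: 9.25
tcp_pos: [563.8, -98.3, 13.4]
orientation: [179.9, -0.1, 75.8]
wrist_force: [0.4, -0.4, -0.3]
finger_gap: 0.001
```

Run:
```python
from h import *
s=state(); print(s['tcp_pos'],s['orientation'],s['wrist_force'],W2S(ST,[s['tcp_pos'][:2]]))
im2=cams.read_camera('scene');cv2.imwrite('pics/s6full.png',im2)
cv2.imwrite('pics/s6.png',cv2.resize(im2[180:270,260:440],None,fx=4.4,fy=4.4,interpolation=cv2.INTER_CUBIC))
im=cams.read_camera('top');cv2.imwrite('pics/t6full.png',im);cv2.imwrite('pics/t6.png',cv2.resize(im[150:280,220:430],None,fx=3.8,fy=3.8,interpolation=cv2.INTER_CUBIC))
```

```text
[563.80053846 -98.29042385  13.37862016] [ 1.79944675e+02 -6.18423864e-02  7.57522252e+01] [ 0.3962631  -0.38148739 -0.30543109] [[ 43.11920361 -20.57760518]]
```

View pics/s6.png

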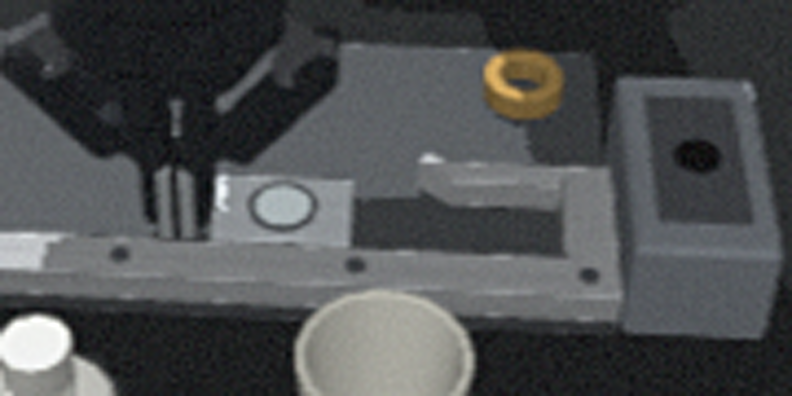

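View pics/t6.png

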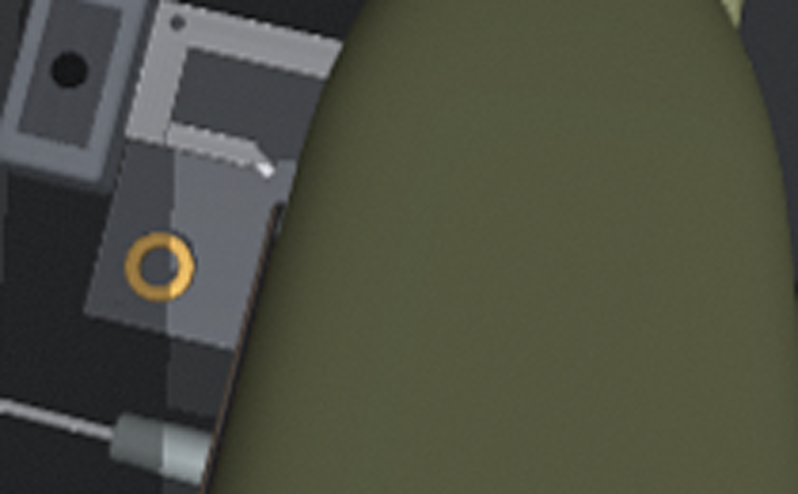

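Run:
```python
from h import *
print(W2S([528.1,-67.3,-14.3],plane('scene',[(283/4.4+260,206/4.4+180)],24)))
g=cv2.imread('pics/s6full.png',0).astype(np.float32)
st=[528.1,-67.3,-14.3]
# rail-side top edge of carrier, in scene: 
y0=W2S(st,plane('scene',[(283/4.4+260,206/4.4+180)],24))[0,1]
for nm,a,b in [('rail face',(60,y0-26,24),(60,y0+26,24)),('far face',(24,y0-26,24),(24,y0+26,24)),('front',(25,y0+27,24),(59,y0+27,24))]:
    p=proj('scene',S2W(st,[a,b])); c,u,r=fitline(W2S(st,plane('scene',edge_pts(g,p[0],p[1],n=20,half=2.5),24))); print(nm,c.round(2),round(np.rad2deg(np.arctan2(u[1],u[0]))%180,2),round(r,2))
```

```text
[[42.07108134 21.63043641]]
rail face [61.18 20.42] 90.66 0.72
far face [25.81 21.72] 88.97 1.77
front [42.46 47.73] 178.77 0.26
```

The carrier is at stage (42.1, 21.6), square and on the rail, 81 mm short of home. Pushing on into the pocket.

move_arm --series '[{"slide": [0.003,0,0],"angular": [0,0,0],"grip": 255},{"slide": [0.007,0,0],"angular": [0,0,0],"grip": 255},{"slide": [0.011,0,0],"angular": [0,0,0],"grip": 255},{"slide": [0.015,0,0],"angular": [0,0,0],"grip": 255},{"slide": [0.019,0.0001,0],"angular": [0,0,0],"grip": 255},{"slide": [0.023,0.0002,0],"angular": [0,0,0],"grip": 255},{"slide": [0.027,0.0003,0],"angular": [0,0,0],"grip": 255},{"slide": [0.031,0.0004,0],"angular": [0,0,0],"grip": 255},{"slide": [0.035,0.0005,0],"angular": [0,0,0],"grip": 255},{"slide": [0.039,0.0006,0],"angular": [0,0,0],"grip": 255},{"slide": [0.043,0.0007,0],"angular": [0,0,0],"grip": 255},{"slide": [0.047,0.0008,0],"angular": [0,0,0],"grip": 255},{"slide": [0.051,0.0009,0],"angular": [0,0,0],"grip": 255},{"slide": [0.055,0.001,0],"angular": [0,0,0],"grip": 255},{"slide": [0.059,0.001,0],"angular": [0,0,0],"grip": 255},{"slide": [0.063,0.001,0],"angular": [0,0,0],"grip": 255},{"slide": [0.067,0.001,0],"angular": [0,0,0],"grip": 255},{"slide": [0.071,0.001,0],"angular": [0,0,0],"grip": 255},{"slide": [0.074,0.001,0],"angular": [0,0,0],"grip": 255},{"slide": [0.074,0.001,0],"angular": [0,0,0],"grip": 255}]'

```text
time: 11.35
tcp_pos: [582.3, -27.1, 13.2]
orientation: [-180.0, -0.0, 75.7]
wrist_force: [-1.6, -0.4, 1.1]
finger_gap: -0.0
```

Run:
```python
from h import *
s=state(); print(s['tcp_pos'],s['orientation'],s['wrist_force'],W2S(ST,[s['tcp_pos'][:2]]))
im2=cams.read_camera('scene');cv2.imwrite('pics/s7full.png',im2)
cv2.imwrite('pics/s7.png',cv2.resize(im2[190:270,300:440],None,fx=5.5,fy=5.5,interpolation=cv2.INTER_CUBIC))
```

```text
[582.26788333 -27.08721042  13.22143217] [-1.79991455e+02 -2.56846592e-02  7.57335913e+01] [-1.56990047 -0.44416578  1.09351175] [[43.42722788 52.98084471]]
```

View pics/s7.png

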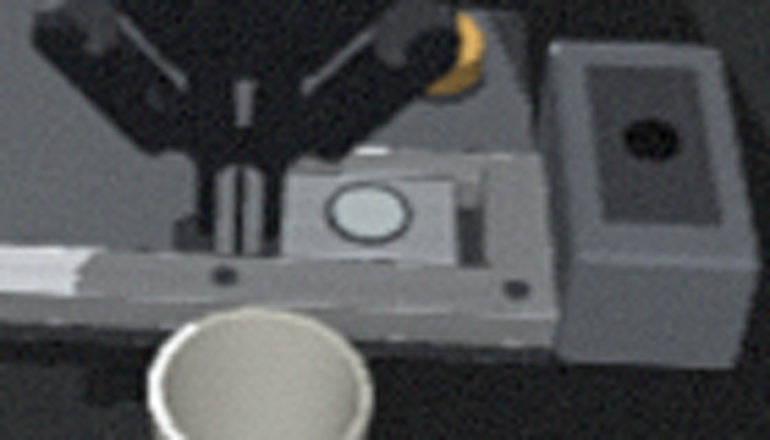

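The carrier is in the pocket and square, with about 8–9 mm still open to the stop (crop x 458 to 487). Finishing slowly.

move_arm --series '[{"slide": [0.002,0,0],"angular": [0,0,0],"grip": 255},{"slide": [0.004,0,0],"angular": [0,0,0],"grip": 255},{"slide": [0.0055,0,0],"angular": [0,0,0],"grip": 255},{"slide": [0.0065,0,0],"angular": [0,0,0],"grip": 255},{"slide": [0.0075,0,0],"angular": [0,0,0],"grip": 255},{"slide": [0.0085,0,0],"angular": [0,0,0],"grip": 255},{"slide": [0.0085,0,0],"angular": [0,0,0],"grip": 255}]'

```text
time: 12.1
tcp_pos: [584.6, -19.2, 13.4]
orientation: [180.0, -0.0, 75.7]
wrist_force: [-0.6, 0.0, 0.5]
finger_gap: -0.001
```

Run:
```python
from h import *
s=state(); print(s['tcp_pos'],s['orientation'],s['wrist_force'],W2S(ST,[s['tcp_pos'][:2]]))
```

```text
[584.63497012 -19.18164895  13.36353917] [ 1.79974797e+02 -2.47331446e-02  7.57103025e+01] [-0.59630141  0.04146236  0.46066568] [[43.76830635 61.22612625]]
```

No stop force yet. I'll continue in small steps until it shows.

move_arm --series '[{"slide": [0.001,0,0],"angular": [0,0,0],"grip": 255},{"slide": [0.0015,0,0],"angular": [0,0,0],"grip": 255},{"slide": [0.002,0,0],"angular": [0,0,0],"grip": 255},{"slide": [0.002,0,0],"angular": [0,0,0],"grip": 255}]'

```text
time: 12.5
tcp_pos: [584.8, -18.1, 13.4]
orientation: [180.0, 0.1, 75.7]
wrist_force: [-0.0, -2.8, 0.3]
finger_gap: -0.0
```

Run:
```python
from h import *
s=state(); print(s['tcp_pos'],s['wrist_force'],W2S(ST,[s['tcp_pos'][:2]]))
im2=cams.read_camera('scene');cv2.imwrite('pics/s8full.png',im2)
cv2.imwrite('pics/s8.png',cv2.resize(im2[190:270,300:440],None,fx=5.5,fy=5.5,interpolation=cv2.INTER_CUBIC))
```

```text
[584.80160509 -18.08442946  13.35877508] [-0.00786565 -2.79711799  0.25240626] [[43.65876613 62.33050786]]
```

View pics/s8.png

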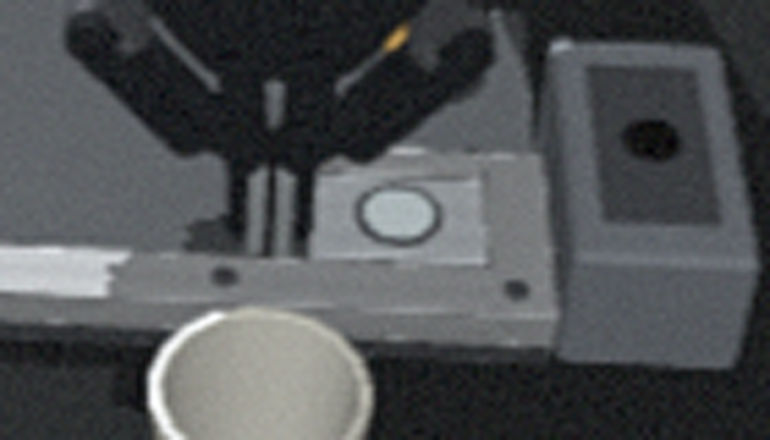

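The force is rising (−2.8 N along the push) and the image shows the front edge at the stop. I'll press a little more to confirm the stall.

move_arm --series '[{"slide": [0.001,0,0],"angular": [0,0,0],"grip": 255},{"slide": [0.002,0,0],"angular": [0,0,0],"grip": 255},{"slide": [0.002,0,0],"angular": [0,0,0],"grip": 255},{"slide": [0.002,0,0],"angular": [0,0,0],"grip": 255}]'

```text
time: 12.95
tcp_pos: [584.8, -17.8, 13.3]
orientation: [180.0, 0.3, 75.6]
wrist_force: [-2.4, -7.0, 1.1]
finger_gap: 0.001
```

Run:
```python
from h import *
s=state(); print(s['tcp_pos'],s['wrist_force'],W2S(ST,[s['tcp_pos'][:2]]))
```

```text
[584.82653838 -17.84474606  13.32188114] [-2.38004517 -6.99723719  1.07700392] [[43.62372531 62.56892334]]
```

It stalled at about 7 N, so the carrier is home. Backing straight off, then up and away.

move_arm --series '[{"slide": [-0.005,0,0],"angular": [0,0,0],"grip": 255},{"slide": [-0.015,0,0],"angular": [0,0,0],"grip": 255},{"slide": [-0.03,0,0],"angular": [0,0,0],"grip": 255},{"slide": [-0.035,0,-0.01],"angular": [0,0,0],"grip": 255},{"slide": [-0.035,0,-0.05],"angular": [0,0,0],"grip": 255},{"slide": [-0.035,0,-0.09],"angular": [0,0,0],"grip": 255},{"slide": [-0.035,0,-0.13],"angular": [0,0,0],"grip": 255},{"slide": [-0.065,-0.04,-0.13],"angular": [0,0,0],"grip": 255},{"slide": [-0.095,-0.08,-0.13],"angular": [0,0,0],"grip": 255},{"slide": [-0.125,-0.12,-0.13],"angular": [0,0,0],"grip": 255},{"slide": [-0.155,-0.15,-0.13],"angular": [0,0,0],"grip": 255},{"slide": [-0.19,-0.16,-0.13],"angular": [0,0,0],"grip": 255},{"slide": [-0.22,-0.16,-0.13],"angular": [0,0,0],"grip": 255},{"slide": [-0.22,-0.16,-0.13],"angular": [0,0,0],"grip": 255},{"slide": [-0.22,-0.16,-0.13],"angular": [0,0,0],"grip": 255}]'

```text
time: 14.45
tcp_pos: [375.9, -189.7, 144.0]
orientation: [179.9, -0.0, 75.6]
wrist_force: [0.2, -0.3, 1.3]
finger_gap: -0.0
```

Run:
```python
from h import *
s=state(); print(s['tcp_pos'],s['wrist_force'],W2S(ST,[s['tcp_pos'][:2]]))
im2=cams.read_camera('scene');cv2.imwrite('pics/s9full.png',im2)
cv2.imwrite('pics/s9.png',cv2.resize(im2[190:270,300:440],None,fx=5.5,fy=5.5,interpolation=cv2.INTER_CUBIC))
im=cams.read_camera('top');cv2.imwrite('pics/t9full.png',im);cv2.imwrite('pics/t9.png',cv2.resize(im[130:230,210:340],None,fx=6,fy=6,interpolation=cv2.INTER_CUBIC))
```

```text
[ 375.89073391 -189.65811544  143.96128711] [ 0.17322035 -0.29857342  1.27224816] [[-116.40062347 -155.52787187]]
```

View pics/s9.png

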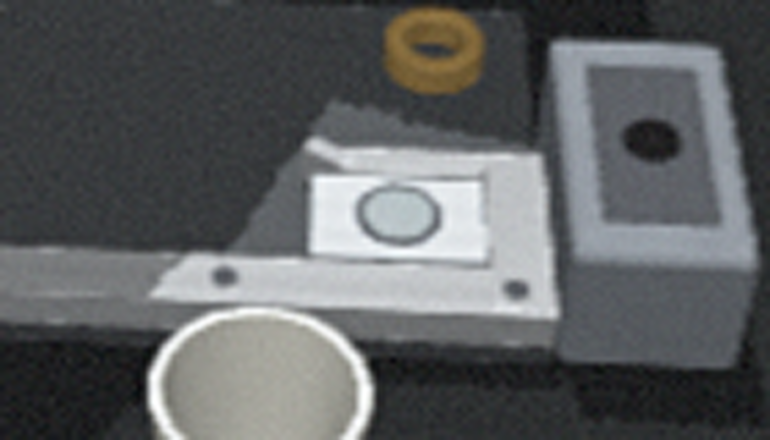

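View pics/t9.png

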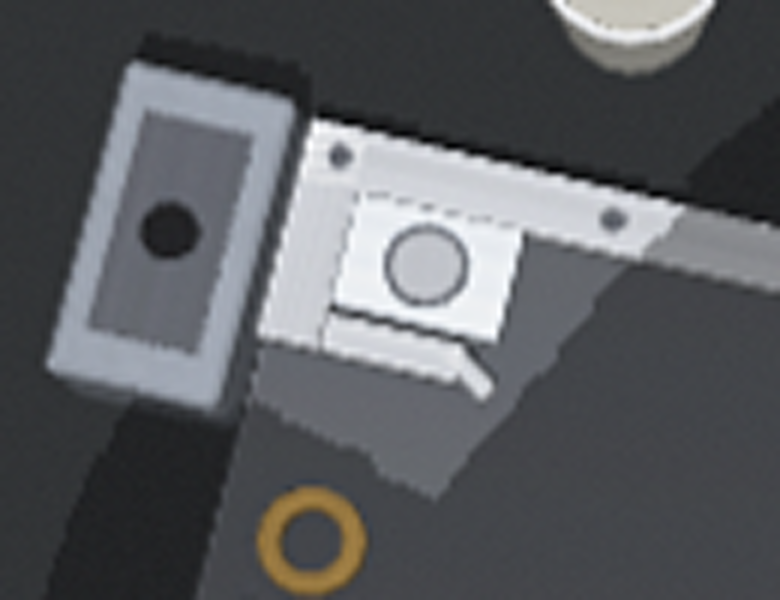

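View pics/t9full.png

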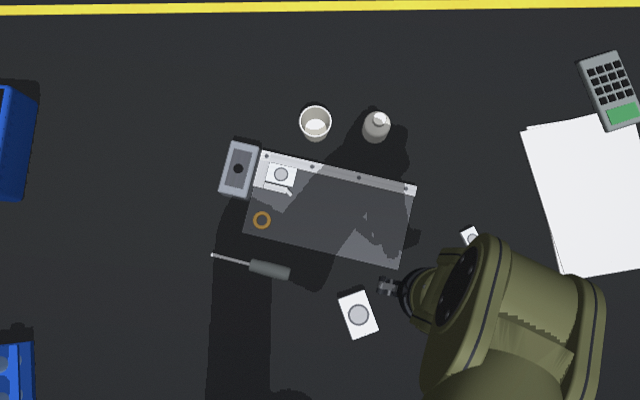

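The carrier sits in the pocket against the rail and the stop, with the small lip gap visible (top crop, row ~320). A numeric check follows, including the bystanders.

Run:
```python
from h import *
for n,st in [('top',STt),('scene',[528.1,-67.3,-14.3])]:
    im=cv2.imread(f"pics/{n[0]}9full.png"); g=cv2.cvtColor(im,cv2.COLOR_BGR2GRAY)
    c=proj(n,S2W(st,[(42,103,24)]))[0]; x0,y0=int(c[0])-9,int(c[1])-9
    p=g[y0:y0+19,x0:x0+19]; m=((p<(212 if n=='top' else 205))).astype(np.uint8)
    _,l,s,cc=cv2.connectedComponentsWithStats(m); i=1+np.argmax(s[1:,4])
    hull=cv2.convexHull(cv2.findContours((l==i).astype(np.uint8),0,2)[0][0]); (ex,ey),_=cv2.minEnclosingCircle(hull)
    print(n,'window',W2S(st,plane(n,[(ex+x0,ey+y0)],24)), s[i])
    for nm,a,b,half in [('rear',(26,76,24),(58,76,24),3),('lipside',(24,80,24),(24,126,24),1.5),('railside',(60,80,24),(60,126,24),1.5),('front',(26,130,24),(58,130,24),1.5)]:
        q=proj(n,S2W(st,[a,b])); L,u,r=fitline(W2S(st,plane(n,edge_pts(g.astype(np.float32),q[0],q[1],n=20,half=half),24))); print(' ',nm,L.round(2),round(np.rad2deg(np.arctan2(u[1],u[0]))%180,2),round(r,2))
    im0=cv2.imread(f"pics/{n}0.png"); d=cv2.absdiff(cv2.cvtColor(im,cv2.COLOR_BGR2HSV)[...,0],cv2.cvtColor(im0,cv2.COLOR_BGR2HSV)[...,0])
    for k in (im0,im):
        h=cv2.cvtColor(k,cv2.COLOR_BGR2HSV); mm=cv2.inRange(h,(12,100,60),(25,255,255)); mm=cv2.morphologyEx(mm[150:245,230:430] if n=='top' else mm[180:230,340:420],cv2.MORPH_OPEN,np.ones((2,2)));M=cv2.moments(mm); print('  collar px',M['m10']/M['m00'],M['m01']/M['m00'])
```

```text
top window [[ 42.32935045 102.91342135]] [  3   3  15  15 169]
  rear [41.97 75.95] 179.89 0.24
  lipside [ 23.63 102.98] 89.84 0.24
  railside [ 59.23 102.71] 89.85 0.33
  front [ 41.94 128.65] 0.07 0.29
  collar px 32.510989010989015 70.72527472527473
  collar px 32.42134831460674 70.85393258426966
scene window [[ 32.19055753 102.1394536 ]] [  0   0  19  16 211]
  rear [42.21 75.84] 179.21 0.1
  lipside [ 25.15 103.14] 88.3 0.31
  railside [ 59.55 105.09] 92.11 0.13
  front [ 42.31 129.3 ] 2.4 0.42
  collar px 39.38532110091743 19.60091743119266
  collar px 39.37899543378995 19.64840182648402
```

```bash
python3 -c "
from plant import robot,state
print(robot.finish_job(),state()['time'])"
```

```text
the job is handed in; nothing more can be done
the job is handed in; nothing more can be done
```

I pushed the middle-sized carrier across the plate onto the guide rail with the shut fingertips. Then, from behind, I slid it along the rail into the pocket until it stopped against the end stop at about 7 N. I backed the hand off, moved it clear, and handed the job in at about 14.6 s.

**Carrier position:** In the last top view the carrier's window is at stage (42.3, 102.9), against home at (42, 103). The rear edge is at y = 75.95 (home 76), and the carrier is square within about 0.2°. In the scene view the rear edge is at y = 75.8.

**Checks that failed or disagreed:**
- The scene view's window measurement gave x = 32, because its mask ran into the carrier's surroundings, so I set it aside.
- Some short edges in the scene view read about 2° off. The neighbouring white steel parts blur into them there, and the top view does not show this.

**Bystanders:** The collar moved less than 0.2 px. The bottle, beaker and screwdriver look unmoved in the before and after pictures, though I did not measure them.

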